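# Grease the sprinkler valve

### The job

Get the red valve ready for greasing: first press its yellow vent plunger all the way down to its stop for a moment and let it come back up. Then take the grease coupler from its wooden stand, push it squarely onto the tilted grease nipple until it snaps on, and press on until the blue spring collar is down at its stop. Finish while still gripping the coupler and holding the collar down, and leave the bottle, jar, gauge and dust cap alone.

Things in the scene. Friction and masses are not known exactly. Their poses are not given: they have to be found in the camera images.
- valve: red in-line valve (about 92 mm across, 150 mm over its two pipe flanges, which lie along its y axis) fixed on a 110 x 100 mm dark plate; origin on the table under its centre, z up, x level, pointing away from the side where the nipple leans out. Its flat red top is at 80 mm; pipe flanges reach 81 mm. It never moves.
- vent_top (a point): centre of the top face of the yellow vent plunger head (28 mm across, 8 mm thick) on top of the valve, 112 mm above the table when up; it moves straight down.
- vent (a joint): vent plunger travel in m: 0 up, 0.008 at its stop. The spring pushes back with 3 N at the start and 8 N at the stop, and it returns by itself.
- nipple: fixed grease nipple on the valve. Origin at the centre of the flat top of its red boss (33 mm across); its z axis points outward along the nipple and leans 22 degrees (0.38 rad) from vertical, towards the valve's -x. Along z: steel stem 10 mm across, brass ball head 16 mm across centred at 26 mm, tip at 34 mm. A coupler goes on along -z.
- nipple_head (a point): centre of the nipple's brass ball head, 26 mm up the nipple axis from the boss.
- collar (a joint): travel in m of the blue spring collar (31 mm across, 6 mm thick) round the nipple's stem: 0 up (its top face 14 mm above the boss along the nipple axis), 0.008 at its stop (top face 6 mm above the boss). The coupler's mouth pushes it down; its spring pushes back with 5 N at the start and 13 N at the stop, and it returns by itself.
- coupler: loose grease coupler, about 0.28 kg, 104 mm long. Origin at the centre of its open mouth, z along its axis from the mouth towards the handle (up while in the stand). Steel nose 32 mm across with a 21 mm bore 36 mm deep, z = 0 to 45 mm; orange round guard 48 mm across, z = 45 to 51 mm; black square handle 28 x 28 mm (faces along its x and y), z = 51 to 98 mm; 20 mm aluminium cap to 104 mm.
- coupler_grip (a point): point on the coupler's axis at mid-grip of the black handle, 72 mm from the mouth, 21 mm above the guard's upper face, on which the fingertips can bear when pushing.
- coupler_jaws (a point): centre of the ring of four sprung jaws in the coupler's bore, on its axis 7 mm in from the mouth. They snap over the nipple's ball head: this takes about 9 N, peaking with the mouth 25 mm from the boss; past 20 mm they pull the coupler on. Done when the mouth is about 14 mm from the boss, just where it meets the blue collar. With the collar at its stop the mouth is 6 mm from the boss.
- stand: fixed wooden block 70 x 70 x 50 mm with a 36 mm hole through it from top to bottom; origin under its centre. The coupler hangs in it by its guard, nose down, mouth 5 mm above the table; it lifts straight out (45 mm).
- bottle: loose white bottle with a black cap, 64 mm across, 130 mm high; origin at the centre of its underside. Leave alone.
- jar: loose amber jar with a white lid, 60 mm across, 70 mm high; origin at the centre of its underside. Leave alone.
- gauge: loose pressure gauge lying face up, 72 mm across, 26 mm thick, brass stub towards its -x; origin at the centre of its underside. Leave alone.
- dust_cap: loose red dust cap, 28 mm across, 24 mm high; origin at the centre of its underside. Leave alone.
Things that resemble listed ones, but are neither listed nor needed, are in the scene too. What is shaped like the coupler but purple is not meant.

How it is judged (in metres and radians):
On the way, in this order (a step that is already met when the one before it is completed fails the run):
1. the vent plunger is pressed down to its stop (more than 6.5 of its 8 mm) (value of joint vent above 0.0065 m), for 0.2 s.
2. the vent plunger is up again and the coupler is snapped onto the nipple, square to it within 9 degrees (z of coupler in the frame of nipple between 0.002 and 0.016 m and x of coupler in the frame of nipple between -0.004 and 0.004 m and y of coupler in the frame of nipple between -0.004 and 0.004 m and angle between the z axis of coupler and the z axis of nipple, either way round below 0.16 rad and value of joint vent below 0.002 m), for 0.1 s.
At the end, for the whole second after the job is handed in: The coupler is on the nipple (mouth 2 to 16 mm from the boss, within 4 mm of the nipple axis, square within 9 degrees), still gripped by the fingers and at rest, and its mouth (not the robot itself) holds the blue collar down by more than 6 of its 8 mm; the vent plunger is up (all of step 2 and value of joint collar above 0.006 m and contact force between coupler and collar above 3 N and contact force between the fingers and coupler above 2 N and contact force between the arm and collar below 1 N and linear speed of coupler below 0.02 m/s); the arm keeps its last pose, push and grip.
It fails at once if the bottle is shifted by more than 25 mm or tipped over (distance of bottle from where it was at the start of the episode above 0.025 m or angle between bottle's own z axis and vertical above 0.4 rad).
It fails at once if the jar is shifted by more than 25 mm or tipped over (distance of jar from where it was at the start of the episode above 0.025 m or angle between jar's own z axis and vertical above 0.4 rad).
It fails at once if the pressure gauge is shifted by more than 25 mm or tipped over (distance of gauge from where it was at the start of the episode above 0.025 m or angle between gauge's own z axis and vertical above 0.4 rad).
It fails at once if the dust cap is shifted by more than 25 mm or tipped over (distance of dust_cap from where it was at the start of the episode above 0.025 m or angle between dust_cap's own z axis and vertical above 0.4 rad).
It also fails if it takes over 56 s, if anything falls off the work surface, if the arm or the gripper's body presses on something with over 40 N, if the wrist force passes 120 N, or if a joint passes its speed limit or range.

### The arm

A 6-joint arm with a two-finger parallel gripper is mounted at the origin on the work surface. World frame = base frame: x ahead of the robot, y to its left, z up, the work surface at z = 0. Lengths are in m, angles in degrees, forces in N, time in s.
With the tool pointing down it reaches from about 0.4 to 0.825 m from the base axis. Payload 7 kg.
Tool frame: the origin (TCP) lies midway between the tips of the shut fingers; the grasp point (between the pads) lies 19 mm behind it (hold_point_z is the distance from the TCP to the grasp point, in m); z points along the fingers, y is the line along which they close (so a half turn about z gives the same grasp; the last joint's range is limited). The gripper opens to 88 mm and grips with 3 to 60 N. Pads are 19 mm wide; open, the fingers measure 130 mm over their backs; the gripper's body (78 mm by 193 mm) begins 47 mm behind the grasp point.
Start: joints at [-57.061, 20.546, 0.682, 0, -70.136, -16.507], TCP at [0.191, -0.647, 0.227] pointing down, gripper open.
Joint ranges: [-176.03, 176.03], [-82.01, 121.73], [-58.28, 71.71], [-173.87, 95.51], [-174.79, -0.11], [-173.66, 173.66]. Speed limits (degrees/s): [136.94, 136.94, 172.46, 180, 180, 180].

### API

Orientations are given as [roll, pitch, yaw] about the fixed x, y, z axes, in that order (R = Rz(yaw) Ry(pitch) Rx(roll)).
In Python, from plant import get_state, capture, close_job, hold_point_z gives the robot as it stands.
- The arm moves only by the shell command python3 -m inch 'ROWS' [FORCE]. ROWS is text: rows parted by semicolons, each of 5 numbers parted by spaces: the shift along the tool's x, y, z normalised to -1 to 1, where 1 is 0.15 m, then the turn about the tool's z normalised to -1 to 1, where 1 is 360 degrees, then the opening, from 0 (shut) to 1 (fully open). In form: tx ty tz spin grip; .... A call has exactly 8 rows; each row shifts and turns the commanded pose from where the row before left it, along the tool's axes as they then stand; what a row does not reach is not made up. A row lasts 1/8 s, in which the tool goes at most 62.5 mm and 10.7 degrees, less where a joint would pass 70% of its speed; a pose out of reach is approached as far as the arm can. A call with a number of a shift or a turn outside -1 to 1 is refused whole. A call with a gripper value outside its range is refused whole. The fingers move at their own pace and stop on an object; FORCE is the grip in N (left out, the last holds). Time passes only in rows, so rows that do not move let the fingers close, or fill a call up. It gives the time, the measured TCP pose, the force, the opening and the grip force at its end, in the units of the state.
- get_state(): the state, without advancing time (a new reading comes with each control period).
- capture(name): name is "side" or "top"; returns a dict with "color" (384x512x3 uint8, blue, green, red), "mtx" (3x3 intrinsics, pixels), "R" (3x3) and "t" (3): a world point X has camera coordinates R X + t. Camera axes: x right, y down, z forward; pixel columns grow to the right and rows downward; lengths in m; the calibration is good to about 2 mm. A picture is of the moment at which its call begins. There is no depth.
- close_job(): hands the job in; it is judged then, once.
The state is a dict: "time_s": time; "joints": joint angles; "qd": joint speeds; "joint_torque": joint torques, N m; "tcp_pos": TCP position; "eef_rot": TCP orientation; "contact_force": force on the tool from outside, world axes, zero at the start; "moment": the same for the moment, N m; "gripper_width": finger opening in m; "gripper_force": force on a finger pad.
Only numpy, scipy, OpenCV 4.12 (cv2) and the standard library are available. Lean on these libraries where they do the work, as an engineer would, in place of code of your own. Each camera call takes 0.05 s, during which the arm holds its last target. There are 200 camera calls.

## Working session

There is one attempt and no reset: what is moved stays moved. The work goes in short steps, Python scripts to look and compute and a shell command to move; the robot and the scene stay as the last step left them, time stands still between calls to the robot, and variables do not carry over. Pictures are saved under pics/ and viewed, at most 10 in all, crops included, and the job is handed in when it is done.

```bash
ls; mkdir -p pics; python3 - <<'E'
from plant import get_state, capture, hold_point_z
import cv2,pickle
print(get_state(),hold_point_z)
d={n:capture(n) for n in("side","top")}
pickle.dump(d,open("c0.pkl","wb"))
for n in d: cv2.imwrite(f"pics/{n}0.png",cv2.resize(d[n]["color"],(800,600),interpolation=cv2.INTER_CUBIC)); print(d[n]["mtx"],d[n]["R"],d[n]["t"])
E
```

```text
pics
{'time_s': 0.0, 'joints': array([-5.70621342e+01,  2.05915449e+01,  6.32752783e-01, -1.88031768e-02,
       -7.01348908e+01, -1.65086935e+01]), 'qd': array([ 0.02130493,  0.08644062,  0.06550843, -0.03302012,  0.01404739,
       -0.04620394]), 'joint_torque': array([-6.73203385e-05, -5.82708943e+01,  2.93057066e+01,  6.99751899e+00,
        6.88341490e-03, -2.40185618e-04]), 'tcp_pos': array([ 0.19075777, -0.64697426,  0.22561783]), 'eef_rot': array([ 1.79905156e+02, -9.67604782e-03, -1.63577224e+02]), 'contact_force': array([-0.09841313, -0.11629762,  1.13001852]), 'moment': array([ 0.03353639, -0.01539591,  0.00487054]), 'gripper_force': 0.0, 'gripper_width': 0.08761811408926681} 0.0188
[[479.11660961   0.         249.93034901]
 [  0.         479.11660961 187.99155753]
 [  0.           0.           1.        ]] [[-0.95791156 -0.28699492  0.00627315]
 [-0.19140656  0.62227231 -0.75903933]
 [ 0.21393682 -0.72829327 -0.65101455]] [0.5876567  0.18670505 1.12970561]
[[355.8151658    0.         255.55642587]
 [  0.         355.8151658  191.5269643 ]
 [  0.           0.           1.        ]] [[-0.21090911 -0.97748576 -0.00624078]
 [-0.95468516  0.20735257 -0.21349746]
 [ 0.20998477 -0.03907058 -0.97692369]] [0.11627847 0.61271193 0.84479314]
```

View pics/side0.png

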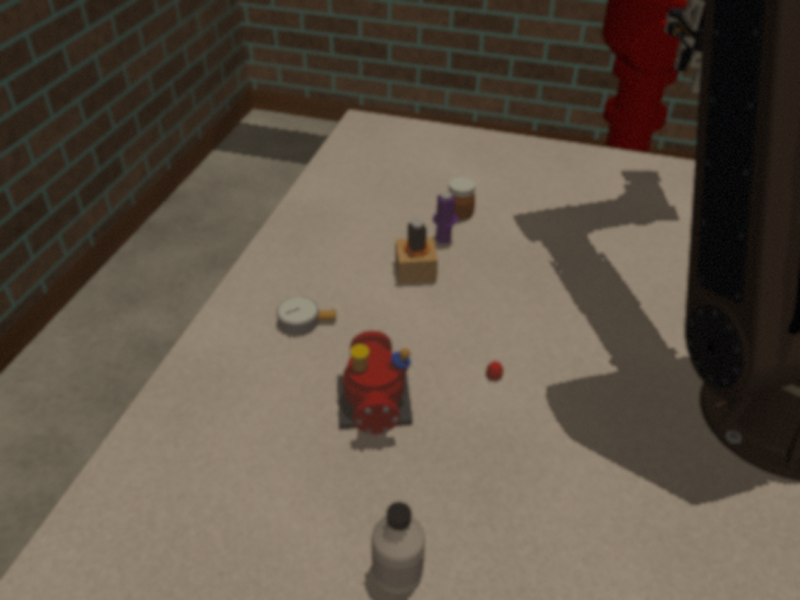

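View pics/top0.png

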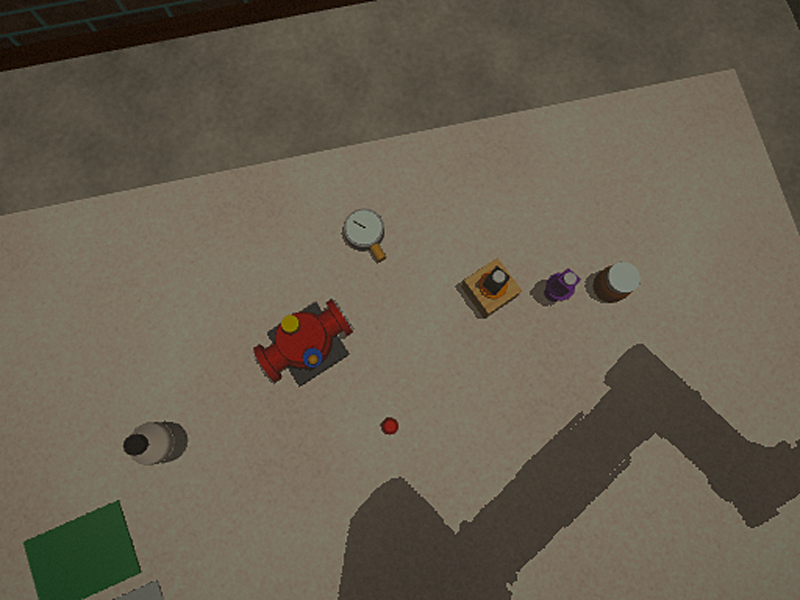

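Side view: vent ≈(360,352), nipple ≈(403,353), coupler ≈(416,235) in enlarged pixels (×1.5625). In the top view: vent (290,324), nipple (313,357), coupler cap (498,276). I'll enlarge these.

```bash
cat > h.py <<'E'
import numpy as np, cv2
def montage(d,boxes,out,s=6.25):
    # boxes: (cam,u0,v0), 64x48 native each, 2x2 montage, ticks each 8 px
    P=[]
    for n,u,v in boxes:
        im=cv2.resize(d[n]["color"][v:v+48,u:u+64],(400,300),interpolation=cv2.INTER_CUBIC)
        im=cv2.convertScaleAbs(im,alpha=1.7)
        for k in range(0,64,8):
            cv2.line(im,(int(k*s),0),(int(k*s),6),(255,255,255),1); cv2.putText(im,str(u+k),(int(k*s),16),0,.33,(0,255,0),1)
            if k<48: cv2.line(im,(0,int(k*s)),(6,int(k*s)),(255,255,255),1); cv2.putText(im,str(v+k),(6,int(k*s)+4),0,.33,(0,255,0),1)
        P.append(im)
    cv2.imwrite(out,np.vstack([np.hstack(P[:2]),np.hstack(P[2:])]))
def proj(c,X):
    p=c["mtx"]@(c["R"]@np.asarray(X,float)+c["t"]); return p[:2]/p[2]
def onplane(c,uv,z):
    r=c["R"].T@np.linalg.solve(c["mtx"],[uv[0],uv[1],1]); o=-c["R"].T@c["t"]
    return o+r*(z-o[2])/r[2]
def tri(d,a,b):
    P=[d[n]["mtx"]@np.c_[d[n]["R"],d[n]["t"]] for n in("side","top")]
    X=cv2.triangulatePoints(P[0],P[1],np.array(a,float),np.array(b,float))[:,0]; return X[:3]/X[3]
E
python3 - <<'E'
import pickle; from h import *
d=pickle.load(open("c0.pkl","rb"))
montage(d,[("top",162,192),("top",285,160),("side",208,208),("side",236,136)],"pics/m1.png")
E
```

```text
(no output)
```

View pics/m1.png

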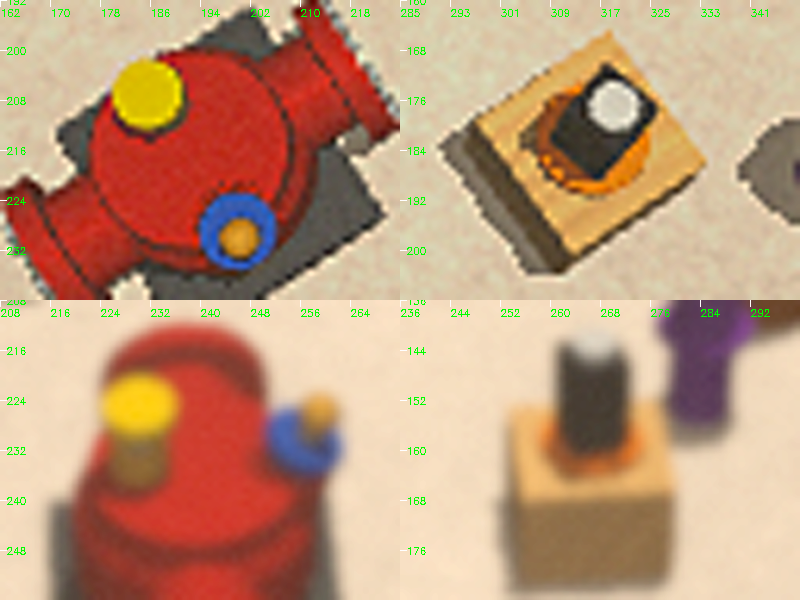

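Crops show: vent head top (185.3,206.6)/side (230,224.4); ball top (199.8,229.7)/side (259,225.5); cap top (318.8,176.5)/side (266.8,142.8), native pixels.

```bash
python3 - <<'E'
import pickle; from h import *
np.set_printoptions(precision=4,suppress=True)
d=pickle.load(open("c0.pkl","rb"))
T=d["top"];S=d["side"]
for n,a,b,z in [("vent",(230,224.4),(185.3,206.6),.112),("ball",(259,225.5),(199.8,229.7),None),("cap",(266.8,142.8),(318.8,176.5),.109)]:
    X=tri(d,a,b); print(n,X, "err",proj(S,X)-a,proj(T,X)-b)
    if z: print("  planes",onplane(S,a,z),onplane(T,b,z))
q=lambda px,py,u0,v0:((px+.5)/6.25-.5+u0,(py+.5)/6.25-.5+v0)
# stand top corners, z=.05
C=np.array([onplane(T,q(x-400,y,285,160),.05)[:2] for x,y in[(605,32),(707,163),(572,250),(475,123)]])
print("stand",C.mean(0),[ (np.linalg.norm(e),np.degrees(np.arctan2(e[1],e[0]))) for e in np.roll(C,-1,0)-C])
# handle top corners z=.103
H=np.array([onplane(T,q(x-400,y,285,160),.103)[:2] for x,y in[(605,64),(657,108)]])
e=H[1]-H[0];print("handle",np.linalg.norm(e),np.degrees(np.arctan2(e[1],e[0])))
# other objects
f=lambda u,v,z:onplane(T,(u*.64-.2,v*.64-.2),z)
for n,u,v,z in[("gauge",363,229,.026),("stub",378,253,.012),("purple",571,279,.1),("jar",624,276,.07),("cap",390,426,.02),("bottle",136,445,.13),("flA",340,315,.04),("flB",266,362,.04),]:print(n,f(u,v,z))
E
```

```text
vent [0.613  0.1589 0.1144] err [0.0569 0.0172] [-0.0311 -0.0952]
  planes [0.6139 0.1566 0.112 ] [0.6133 0.1592 0.112 ]
ball [0.552  0.1357 0.1066] err [0.0637 0.0158] [-0.0345 -0.1066]
cap [ 0.6178 -0.1737  0.1113] err [0.0124 0.0034] [-0.0081 -0.0249]
  planes [ 0.6187 -0.1769  0.109 ] [ 0.6183 -0.1742  0.109 ]
stand [ 0.6184 -0.174 ] [(np.float64(0.0700182625659137), np.float64(-156.8272003075889)), (np.float64(0.06852348537028742), np.float64(110.50539117510003)), (np.float64(0.06687724685000206), np.float64(23.373763940251912)), (np.float64(0.06868382787713571), np.float64(-66.86685442133783))]
handle 0.026913212558771275 -144.48267609191447
gauge [0.7704 0.0186 0.026 ]
stub [0.7259 0.0015 0.012 ]
purple [ 0.5912 -0.2875  0.1   ]
jar [ 0.5832 -0.3847  0.07  ]
cap [0.4289 0.0425 0.02  ]
bottle [0.4805 0.4039 0.13  ]
flA [0.6245 0.0864 0.04  ]
flB [0.5729 0.2207 0.04  ]
```

```bash
cat >> h.py <<'E'
from scipy.spatial.transform import Rotation as Ro
def delta(target,rows=8):
    from plant import get_state
    s=get_state(); R=Ro.from_euler("xyz",s["eef_rot"],degrees=True).as_matrix()
    t=R.T@(np.array(target)-s["tcp_pos"])
    print("t",round(s["time_s"],2),"pos",s["tcp_pos"].round(4),"rot",s["eef_rot"].round(2),"units total",(t/.15).round(3),"per row",(t/.15/rows).round(3))
E
python3 - <<'E'
import pickle; from h import *
d=pickle.load(open("c0.pkl","rb"));T=d["top"]
q=lambda px,py,u0,v0:((px+.5)/6.25-.5+u0,(py+.5)/6.25-.5+v0)
def ang(p,r,z,u0,v0,ox=0):
    a=onplane(T,q(p[0]-ox,p[1],u0,v0),z);b=onplane(T,q(r[0]-ox,r[1],u0,v0),z);e=b-a
    return np.linalg.norm(e).round(4),np.degrees(np.arctan2(e[1],e[0])).round(1)
print("handle bottom",ang((537,148),(598,180),.056,285,160,400))
print("plate R edge",ang((385,213),(270,292),.006,162,192),"top-left edge",ang((57,130),(262,20),.006,162,192),"right short",ang((385,213),(340,155),.006,162,192))
f=lambda u,v,z:onplane(T,(u*.64-.2,v*.64-.2),z)
delta([.613,.159,.20],16)
E
```

```text
handle bottom (np.float64(0.0284), np.float64(-131.0))
plate R edge (np.float64(0.0589), np.float64(112.7)) top-left edge (np.float64(0.0999), np.float64(-73.1)) right short (np.float64(0.032), np.float64(26.2))
t 0.1 pos [ 0.1908 -0.647   0.2257] rot [ 1.7991e+02 -1.0000e-02 -1.6357e+02] units total [-4.219  4.358  0.178] per row [-0.264  0.272  0.011]
```

```bash
python3 -m inch '-.264 .272 .01 0 0;-.264 .272 .01 0 0;-.264 .272 .01 0 0;-.264 .272 .01 0 0;-.264 .272 .01 0 0;-.264 .272 .01 0 0;-.264 .272 .01 0 0;-.264 .272 .01 0 0' 12; python3 -m inch '-.264 .272 .01 0 0;-.264 .272 .01 0 0;-.264 .272 .01 0 0;-.264 .272 .01 0 0;-.264 .272 .01 0 0;-.264 .272 .01 0 0;-.264 .272 .01 0 0;-.264 .272 .01 -.013 0'; python3 -c "
from h import *; delta([.613,.159,.122],1)"
```

```text
time_s: 1.1
tcp_pos: [0.4029, -0.243, 0.2145]
eef_rot: [-180.0, 0.0, -163.6]
contact_force: [1.1, -1.5, -0.1]
gripper_width: 0.013
gripper_force: 0.0
time_s: 2.1
tcp_pos: [0.6144, 0.1597, 0.2022]
eef_rot: [-180.0, -0.0, -158.8]
contact_force: [1.2, -0.9, -0.1]
gripper_width: 0.0004
gripper_force: 0.0
t 2.1 pos [0.6144 0.1597 0.2022] rot [-1.8000e+02 -3.0000e-02 -1.5879e+02] units total [ 0.01  -0.001  0.535] per row [ 0.01  -0.001  0.535]
```

Good. Down to just above the vent, then look.

```bash
python3 -m inch '0 0 .15 0 0;0 0 .15 0 0;0 0 .15 0 0;0 0 .07 0 0;0 0 0 0 0;0 0 0 0 0;0 0 0 0 0;0 0 0 0 0'; python3 - <<'E'
from plant import capture
import pickle; from h import *
d={n:capture(n) for n in("side","top")}
pickle.dump(d,open("c1.pkl","wb"))
montage(d,[("top",162,185),("top",162,192),("side",208,200),("side",208,208)],"pics/m2.png")
E
```

```text
time_s: 3.1
tcp_pos: [0.6142, 0.1581, 0.1252]
eef_rot: [180.0, 0.1, -158.9]
contact_force: [-0.2, 0.2, -0.8]
gripper_width: 0.0004
gripper_force: 0.0
```

View pics/m2.png

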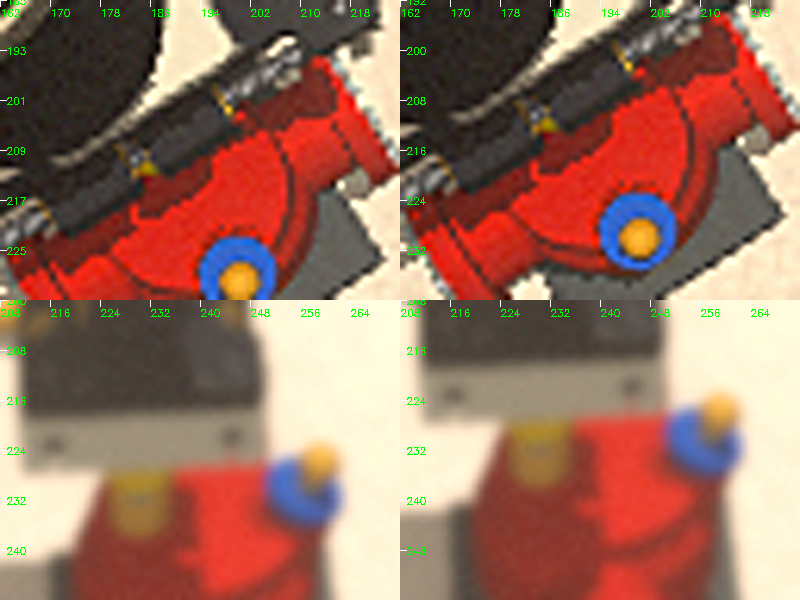

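The view shows the gripper body hiding the vent in both views, aligned over it; the nipple ball is at top (199.8,229.7) as before. Pressing.

```bash
python3 -m inch '0 0 .04 0 0;0 0 .04 0 0;0 0 .02 0 0;0 0 .015 0 0;0 0 0 0 0;0 0 0 0 0;0 0 0 0 0;0 0 0 0 0'; python3 -c "
from h import *; delta([.613,.159,.104],1)"
```

```text
time_s: 4.2
tcp_pos: [0.6139, 0.1579, 0.1078]
eef_rot: [-180.0, 0.0, -158.9]
contact_force: [-2.5, -0.1, 5.6]
gripper_width: 0.0007
gripper_force: 2.7
t 4.2 pos [0.6139 0.1579 0.1078] rot [-1.8000e+02  1.0000e-02 -1.5888e+02] units total [0.003 0.009 0.025] per row [0.003 0.009 0.025]
```

```bash
python3 -m inch '0 0 .015 0 0;0 0 .013 0 0;0 0 .003 0 0;0 0 0 0 0;0 0 0 0 0;0 0 0 0 0;0 0 0 0 0;0 0 0 0 0'; python3 -c "
from h import *; delta([.613,.159,.104],1)"
```

```text
time_s: 5.2
tcp_pos: [0.614, 0.158, 0.1043]
eef_rot: [-180.0, 0.0, -158.9]
contact_force: [-5.2, -1.0, 12.8]
gripper_width: 0.0006
gripper_force: 6.5
t 5.2 pos [0.614  0.158  0.1043] rot [-1.7999e+02  5.0000e-02 -1.5886e+02] units total [0.004 0.009 0.002] per row [0.004 0.009 0.002]
```

```bash
python3 -m inch '0 0 -.2 0 0;0 0 -.24 0 0;.129 -.345 -.2 0 .3;.129 -.345 0 0 1;.129 -.345 0 0 1;.129 -.345 0 0 1;.129 -.345 0 0 1;.129 -.345 0 0 1'; python3 -m inch '0 0 0 -.027 1;0 0 0 -.026 1;0 0 0 0 1;0 0 0 0 1;0 0 0 0 1;0 0 0 0 1;0 0 0 0 1;0 0 0 0 1'; python3 -c "
from h import *; delta([.618,-.174,.0605],1)"
```

```text
time_s: 6.2
tcp_pos: [0.6173, -0.1749, 0.1983]
eef_rot: [180.0, -0.0, -158.9]
contact_force: [1.3, 0.2, -0.8]
gripper_width: 0.0548
gripper_force: 0.0
time_s: 7.2
tcp_pos: [0.6175, -0.1732, 0.1985]
eef_rot: [-180.0, 0.0, -139.8]
contact_force: [0.5, -0.1, 0.3]
gripper_width: 0.0877
gripper_force: 0.0
t 7.2 pos [ 0.6175 -0.1732  0.1985] rot [-180.      0.   -139.82] units total [ 0.001 -0.006  0.92 ] per row [ 0.001 -0.006  0.92 ]
```

```bash
python3 -m inch '0 0 .18 0 1;0 0 .18 0 1;0 0 .18 0 1;0 0 .18 0 1;0 0 .14 0 1;0 0 .06 0 1;0 0 0 0 1;0 0 0 0 1'; python3 -m inch '0 0 0 0 0;0 0 0 0 0;0 0 0 0 0;0 0 0 0 0;0 0 0 0 0;0 0 0 0 0;0 0 0 0 0;0 0 0 0 0' 12
```

```text
time_s: 8.2
tcp_pos: [0.6182, -0.1733, 0.0615]
eef_rot: [-179.9, 0.1, -139.8]
contact_force: [-0.3, -1.4, 0.0]
gripper_width: 0.0877
gripper_force: 0.0
time_s: 9.2
tcp_pos: [0.6181, -0.1734, 0.0606]
eef_rot: [-179.9, 0.0, -139.8]
contact_force: [3.3, -1.5, -1.7]
gripper_width: 0.0286
gripper_force: 11.7
```

```bash
python3 -m inch '0 0 -.05 0 0;0 0 -.07 0 0;0 0 -.07 0 0;0 0 -.057 0 0;0 0 0 .018 0;0 0 0 .018 0;0 0 0 .017 0;0 0 0 0 0'; python3 -m inch '.025 0 0 0 0;.025 0 0 0 0;.025 0 0 0 0;.025 0 0 0 0;.025 0 0 0 0;.025 0 0 0 0;.024 0 0 0 0;0 0 0 0 0'; python3 - <<'E'
from plant import capture
import pickle; from h import *
d={n:capture(n) for n in("side","top")}
pickle.dump(d,open("c2.pkl","wb"))
delta([.618,-.174,.0605],1)
montage(d,[("top",270,160),("top",300,160),("side",236,112),("side",236,136)],"pics/m3.png")
E
```

```text
time_s: 10.2
tcp_pos: [0.6183, -0.1737, 0.0986]
eef_rot: [-179.9, 0.1, -159.0]
contact_force: [4.1, -3.1, -2.5]
gripper_width: 0.0278
gripper_force: 12.0
time_s: 11.2
tcp_pos: [0.594, -0.1829, 0.0988]
eef_rot: [-179.9, 0.1, -158.9]
contact_force: [3.9, -3.5, -0.6]
gripper_width: 0.0282
gripper_force: 12.0
t 11.3 pos [ 0.594  -0.1828  0.0986] rot [-1.7993e+02  9.0000e-02 -1.5887e+02] units total [-0.17  -0.002  0.254] per row [-0.17  -0.002  0.254]
```

View pics/m3.png

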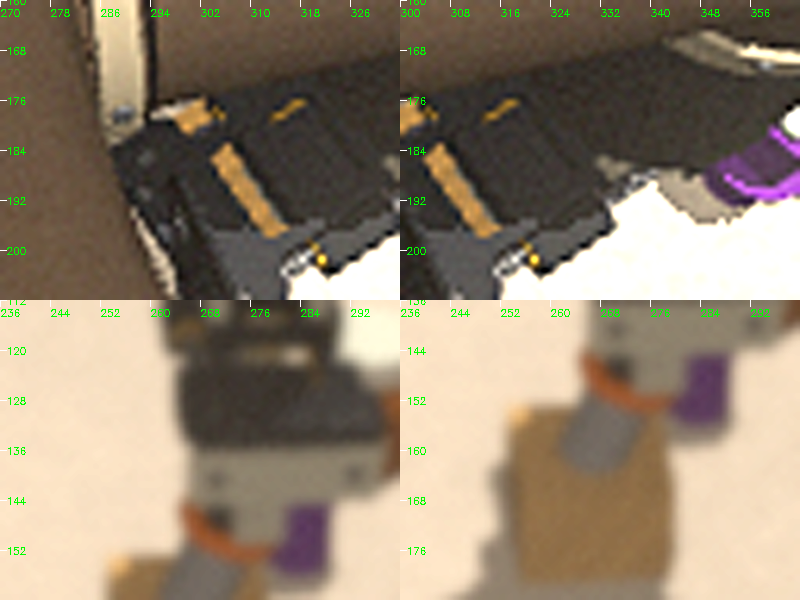

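The coupler is tilted in the grip, nose still in the hole (side ~(264,160)). Lift out with firm grip and measure the tilt by model overlay.

```bash
python3 -m inch '0 0 0 0 0;0 0 0 0 0;0 0 0 0 0;0 0 -.1 0 0;0 0 -.2 0 0;0 0 -.2 0 0;0 0 -.11 0 0;0 0 0 0 0' 40; cat >> h.py <<'E'
def coupler_pts(s,th,g=.0744,dx=0):
    """outline circles of nose mouth/nose top/guard in world, tilt th about tool y, pivot at grasp point"""
    R=Ro.from_euler("xyz",s["eef_rot"],degrees=True).as_matrix(); p=s["tcp_pos"]-R[:,2]*.0188
    a=Ro.from_rotvec(-R[:,1]*np.radians(th)).apply(-R[:,2])
    if (a@R[:,0])<0: a=Ro.from_rotvec(R[:,1]*np.radians(th)).apply(-R[:,2])
    m=p-a*g; e1=R[:,1]; e2=np.cross(a,e1); t=np.linspace(0,2*np.pi,60)
    return m,a,[m+a*z+r*(np.cos(t)[:,None]*e1+np.sin(t)[:,None]*e2) for z,r in((0,.016),(.045,.016),(.045,.024),(.051,.024))]
def overlay(c,rings,u,v,out,s=10,w=80,h=60):
    im=cv2.convertScaleAbs(cv2.resize(c["color"][v:v+h,u:u+w],(w*s,h*s),interpolation=cv2.INTER_CUBIC),alpha=1.7)
    for q,col in rings:
        P=np.array([proj(c,x) for x in q]); P=((P-[u,v]+.5)*s).astype(int)
        cv2.polylines(im,[P],True,col,1)
    cv2.imwrite(out,im)
E
python3 - <<'E'
from plant import capture,get_state
import pickle; from h import *
s=get_state(); d={n:capture(n) for n in("side","top")}
pickle.dump((d,s),open("c3.pkl","wb"))
print(s["tcp_pos"])
r=coupler_pts(s,22)[2]; print(coupler_pts(s,22)[:2])
u,v=proj(d["side"],r[0].mean(0))
overlay(d["side"],[(q,(0,255,0)) for q in r],int(u)-35,int(v)-40,"pics/o1.png")
E
```

```text
time_s: 12.3
tcp_pos: [0.593, -0.1823, 0.1896]
eef_rot: [180.0, 0.0, -158.9]
contact_force: [-0.5, 0.2, -4.0]
gripper_width: 0.0277
gripper_force: 40.0
[ 0.59302098 -0.18229797  0.18963629]
(array([ 0.61905434, -0.17223487,  0.13947598]), array([-0.35007777, -0.13538189,  0.92688581]))
```

View pics/o1.png

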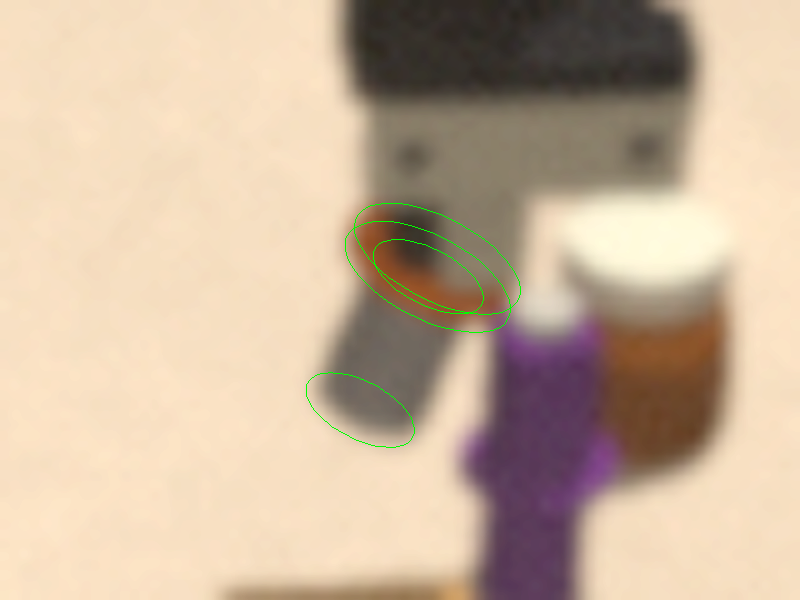

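Measured tilt ≈20–22° (nose edges 24–29° in the image vs 27.7° model); a ~1 px shift matches the side camera's bias. Move to 55 mm standoff on the nipple axis.

```bash
python3 -c "
from h import *; delta([.5162,.1220,.1814],7)"
```

```text
t 12.4 pos [ 0.5921 -0.1822  0.1877] rot [ 1.7991e+02 -1.0000e-01 -1.5890e+02] units total [-0.258  2.074  0.045] per row [-0.037  0.296  0.006]
```

```bash
python3 -m inch '-.037 .296 0 0 0;-.037 .296 0 0 0;-.037 .296 0 0 0;-.037 .296 0 0 0;-.037 .296 0 0 0;-.037 .296 0 0 0;-.037 .296 .045 0 0;0 0 0 0 0' 60; python3 -m inch '0 0 0 0 0;0 0 0 0 0;0 0 0 0 0;0 0 0 0 0;0 0 0 0 0;0 0 0 0 0;0 0 0 0 0;0 0 0 0 0'; python3 - <<'E'
from plant import capture,get_state
import pickle; from h import *
s=get_state(); d={n:capture(n) for n in("side","top")}
pickle.dump((d,s),open("c4.pkl","wb"))
delta([.5162,.1220,.1814],1)
m,a,r=coupler_pts(s,22); print(m,a)
n=np.array([-.3495,-.135,.927]);B=np.array([.5523,.136,.1043])
t=np.linspace(0,2*np.pi,60);e=np.cross(n,[0,0,1.]);e/=np.linalg.norm(e);f=np.cross(n,e)
ring=lambda z,R:B+n*(z-.026)+R*(np.cos(t)[:,None]*e+np.sin(t)[:,None]*f)
G=[(q,(0,255,0)) for q in r]+[(ring(.014,.0155),(255,255,0)),(ring(.026,.008),(255,255,0)),(np.array([ring(0,0)[0],ring(.034,0)[0]]),(255,255,0))]
u,v=proj(d["side"],(m+B)/2)
overlay(d["side"],G,int(u)-40,int(v)-30,"pics/o2.png")
E
```

```text
time_s: 13.4
tcp_pos: [0.5157, 0.1233, 0.1804]
eef_rot: [180.0, -0.2, -158.7]
contact_force: [-0.5, -0.9, -3.3]
gripper_width: 0.0278
gripper_force: 60.0
time_s: 14.4
tcp_pos: [0.5175, 0.1214, 0.1823]
eef_rot: [180.0, 0.0, -158.9]
contact_force: [-0.5, 0.2, -2.4]
gripper_width: 0.0278
gripper_force: 60.0
t 14.5 pos [0.5175 0.1214 0.1823] rot [-180.      0.   -158.88] units total [0.006 0.007 0.006] per row [0.006 0.007 0.006]
[0.5434728  0.13142171 0.13213509] [-0.3495142  -0.13498686  0.92715607]
```

View pics/o2.png

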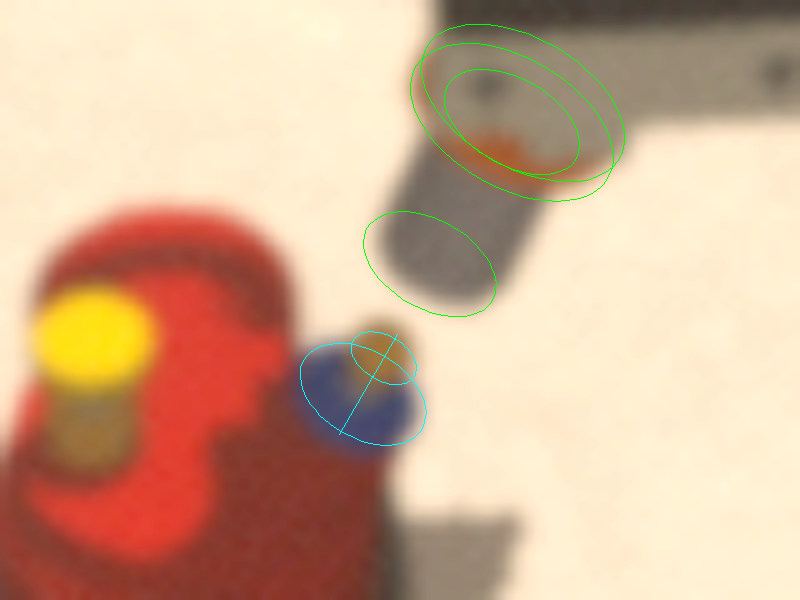

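Side overlay: ball ≈(384,349) vs model (384,357), mouth ≈(439,255) vs model (430,264): common bias −8 px vertical; mouth ~1.8 mm further to lean side, i.e. tilt ≈20.6°. Small correction, then advance along the axis.

```bash
python3 -m inch '-.005 .007 0 0 0;-.012 0 .03 0 0;-.012 0 .03 0 0;-.012 0 .03 0 0;-.012 0 .03 0 0;0 0 0 0 0;0 0 0 0 0;0 0 0 0 0'; python3 -m inch '-.005 0 .0125 0 0;-.005 0 .0125 0 0;-.005 0 .0125 0 0;-.005 0 .0125 0 0;0 0 0 0 0;0 0 0 0 0;0 0 0 0 0;0 0 0 0 0'; python3 - <<'E'
from plant import capture,get_state
import pickle; from h import *
s=get_state(); d={n:capture(n) for n in("side","top")}
pickle.dump((d,s),open("c5.pkl","wb"))
delta([.5162,.1220,.1814],1)
m=coupler_pts(s,20.6)[0];n=np.array([-.3495,-.135,.927]);O=np.array([.5523,.136,.1043])-.026*n
print("d",(m-O)@n,"lat",m-O-n*((m-O)@n))
u,v=proj(d["side"],m);overlay(d["side"],[],int(u)-40,int(v)-30,"pics/o3.png")
E
```

```text
time_s: 15.5
tcp_pos: [0.5246, 0.1252, 0.1645]
eef_rot: [180.0, 0.0, -158.9]
contact_force: [0.5, -0.4, -3.3]
gripper_width: 0.0276
gripper_force: 60.0
time_s: 16.5
tcp_pos: [0.5273, 0.1263, 0.1569]
eef_rot: [180.0, 0.0, -158.9]
contact_force: [-0.3, -0.2, -3.7]
gripper_width: 0.0276
gripper_force: 60.0
t 16.6 pos [0.5273 0.1263 0.1569] rot [ 1.8000e+02  1.0000e-02 -1.5889e+02] units total [ 0.079 -0.    -0.164] per row [ 0.079 -0.    -0.164]
d 0.02781552478987681 lat [ 7.95556052e-05 -5.55231753e-05  3.07826287e-05]
```

View pics/o3.png

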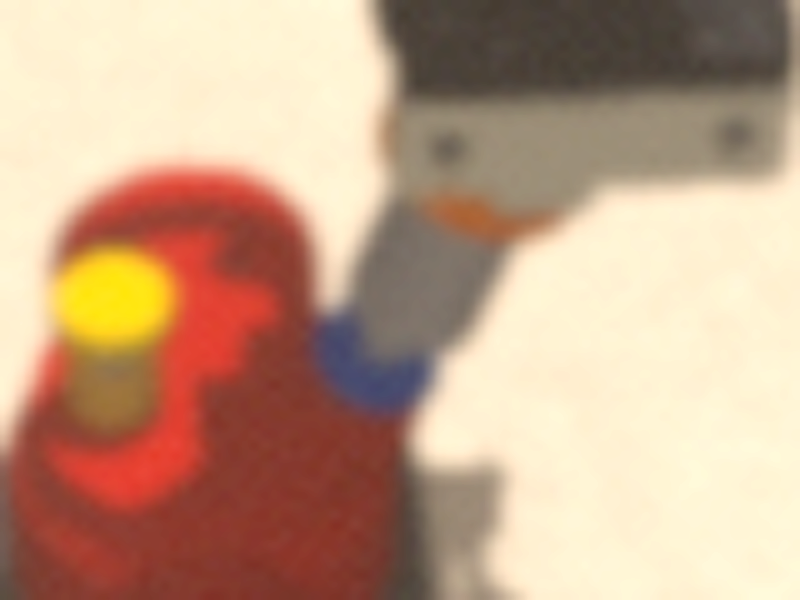

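The mouth (~(415,345)) covers the ball with no contact force, heading straight at the collar (~(375,365)). Continue through the snap.

```bash
python3 -m inch '-.005 0 .0125 0 0;-.005 0 .0125 0 0;-.005 0 .0125 0 0;0 0 0 0 0;0 0 0 0 0;0 0 0 0 0;0 0 0 0 0;0 0 0 0 0'; python3 -m inch '-.005 0 .0125 0 0;-.005 0 .0125 0 0;-.005 0 .0125 0 0;-.005 0 .0125 0 0;0 0 0 0 0;0 0 0 0 0;0 0 0 0 0;0 0 0 0 0'; cat >>h.py <<'E'
def chk():
    from plant import get_state
    s=get_state()
    m=coupler_pts(s,20.6)[0];n=np.array([-.3495,-.135,.927]);O=np.array([.5523,.136,.1043])-.026*n
    print("d",(m-O)@n,"lat",m-O-n*((m-O)@n),"F",s["contact_force"],"axial",s["contact_force"]@n,s["moment"])
E
python3 -c "
from h import *;chk()"
```

```text
time_s: 17.6
tcp_pos: [0.5295, 0.1271, 0.1513]
eef_rot: [180.0, 0.0, -158.9]
contact_force: [-0.7, -1.3, 5.0]
gripper_width: 0.0276
gripper_force: 60.0
time_s: 18.6
tcp_pos: [0.5317, 0.1281, 0.1432]
eef_rot: [180.0, -0.1, -158.9]
contact_force: [-0.3, 0.7, -9.3]
gripper_width: 0.0275
gripper_force: 60.0
d 0.013428558085669786 lat [-0.00063393 -0.00022702 -0.00026778] F [-0.27495437  0.67010973 -9.33308664] axial -8.646139579213495 [ 0.30772095 -0.11230902  0.08033174]
```

Jaws are pulling it on: snapped. Now push the collar down.

```bash
python3 -m inch '-.005 0 .0125 0 0;-.005 0 .0125 0 0;-.005 0 .0125 0 0;0 0 0 0 0;0 0 0 0 0;0 0 0 0 0;0 0 0 0 0;0 0 0 0 0'; python3 -c "
from h import *;chk()";  python3 -m inch '-.003 0 .006 0 0;-.002 0 .006 0 0;0 0 0 0 0;0 0 0 0 0;0 0 0 0 0;0 0 0 0 0;0 0 0 0 0;0 0 0 0 0'; python3 -c "
from h import *;chk()"
```

```text
time_s: 19.6
tcp_pos: [0.5339, 0.1285, 0.139]
eef_rot: [-180.0, -0.0, -158.9]
contact_force: [-6.1, -1.9, 4.6]
gripper_width: 0.0276
gripper_force: 60.0
d 0.008658167506593845 lat [-4.93546103e-05 -4.75653341e-04 -8.51154091e-05] F [-6.05404829 -1.87919653  4.588947  ] axial 6.623535277906903 [-0.72679973  2.39150713  0.04760107]
time_s: 20.6
tcp_pos: [0.5346, 0.1287, 0.1374]
eef_rot: [-180.0, -0.0, -158.9]
contact_force: [-7.2, -1.9, 6.3]
gripper_width: 0.0273
gripper_force: 60.0
d 0.00689222366096936 lat [-1.70731886e-05 -4.61842684e-04 -7.14967278e-05] F [-7.21872601 -1.89914862  6.32287226] axial 8.640632394614213 [-0.76640842  2.77679857  0.01100811]
```

```bash
python3 -m inch '-.002 0 .006 0 0;-.002 0 .006 0 0;0 0 0 0 0;0 0 0 0 0;0 0 0 0 0;0 0 0 0 0;0 0 0 0 0;0 0 0 0 0'; python3 -c "
from h import *;chk()"
```

```text
time_s: 21.6
tcp_pos: [0.5349, 0.1288, 0.1364]
eef_rot: [-180.0, -0.0, -158.9]
contact_force: [-10.4, -2.5, 14.6]
gripper_width: 0.0278
gripper_force: 60.0
d 0.005824632411369957 lat [-1.26827174e-05 -5.03023369e-04 -7.61792120e-05] F [-10.42622737  -2.48129686  14.58166937] axial 17.496149042259738 [-0.75676797  4.18902703  0.01774461]
```

At the stop (21 N axial, past the 13 N spring). A last look.

```bash
python3 - <<'E'
from plant import capture,get_state
from h import *
s=get_state();c=capture("side");m,a,r=coupler_pts(s,20.6)
u,v=proj(c,m);overlay(c,[(q,(0,255,0)) for q in r],int(u)-40,int(v)-30,"pics/o4.png")
chk()
E
```

```text
d 0.005832433040443672 lat [ 1.14593141e-05 -5.05130830e-04 -6.73815424e-05] F [-11.41470007  -0.80280493  13.5253539 ] axial 16.635819410509455 [-0.77965069  4.22036354  0.04218203]
```

View pics/o4.png

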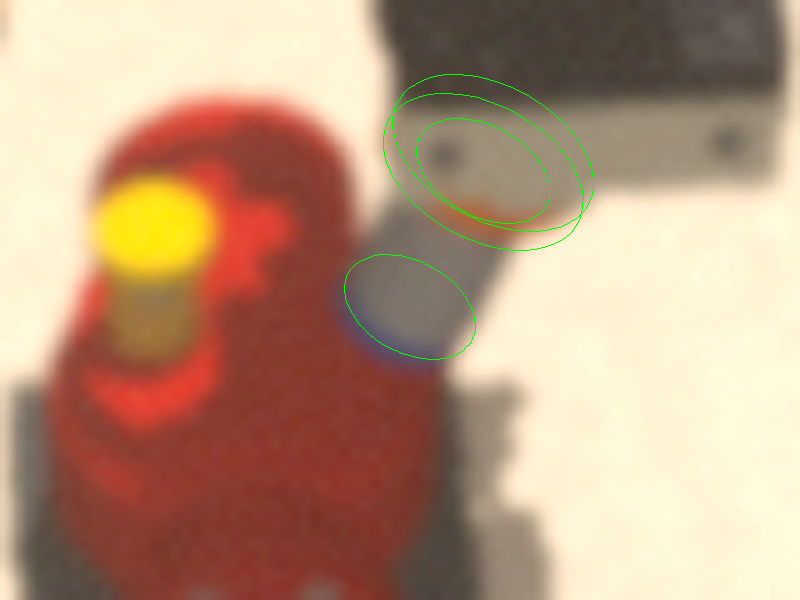

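The nose sits flush on the collar, which shows only as a thin blue rim at ~(395,350). The coupler is square to the nipple and the vent is up at (155,225), so I'm handing in.

```bash
python3 -c "
from plant import close_job; print(close_job())"
```

```text
the job is handed in; nothing more can be done
None
```

The job is handed in, with no verdict returned: I pressed the vent to its stop and let it come back up, then snapped the coupler onto the nipple. It is still gripped at 60 N and holding the collar at its stop by force reading and the last picture; I didn't touch the bottle, jar, gauge or dust cap.

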